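Lay up the table caddy

ROBOT

A 7-joint arm with a two-finger parallel gripper is mounted at the origin on a cart in front of the work surface, level with it; the furniture and walls round the work are solid. World frame = base frame: x ahead of the robot, y to its left, z up, the work surface at z = 0. Lengths are in m, angles in rad, forces in N, time in s.
With the tool pointing down it reaches from about 0.425 to 0.925 m from the base axis. Payload 6.8 kg.
Tool frame: the origin (TCP) lies where the fingers leave the gripper's body, on its centre line; the fingertips stand 73 mm ahead of it and the grasp point (between the pads) lies 54 mm ahead of it; z points along the fingers, y is the line along which they close (so a half turn about z gives the same grasp; the last joint's range is limited). The gripper opens to 85 mm and grips with 20 to 120 N. Pads are 22 mm wide; open, the fingers measure 114 mm over their backs; the gripper's body (76 mm by 85 mm) begins 54 mm behind the grasp point. The pads swing forward as they close: fully open they stand 13 mm farther back than shut.
Start: joints at [-1.264, 0.477, 0.022, 1.555, -0.011, 1.109, -0.083], TCP at [0.272, 0.618, 0.304] pointing down, gripper open.
Joint ranges: [-2.96, 2.96], [-0.34, 2.1], [-1.41, 1.46], [0.24, 2.44], [-1.37, 4.51], [0.17, 1.92], [-2.96, 2.96]. Speed limits (rad/s): [2.39, 2.39, 3.14, 3.14, 3.14, 3.14, 3.14].

INTERFACE

Orientations are given as a rotation vector (axis times angle).
In Python, from bench import r gives the robot as it stands.
- The arm moves only by the shell command python3 drive.py [OPENING] [FORCE], which reads ROWS from standard input. ROWS is a JSON object whose key "motion" holds a list of rows, 1 to 5 of them, each of 6 numbers: dx, dy, dz in units of 20 mm, then a rotation vector rx, ry, rz in units of 0.1 rad; each row is the pose to reach, as a shift and turn from the pose commanded when the command began, along the tool's axes at that moment; what a row does not reach only later rows make up. A row lasts 1/10 s, in which the tool goes at most 0.05 m and 0.15 rad, less where a joint would pass 70% of its speed; a pose out of reach is approached as far as the arm can. OPENING is the finger opening in m, set as the command begins (- or left out keeps the last). The fingers move at their own pace and stop on an object; FORCE is the grip in N (left out, the last holds). Time passes only in rows, so rows that do not move let the fingers close. It prints the time, the measured TCP pose, the force, the opening and the grip force at its end. Input that does not fit is refused with a message, and nothing moves.
- r.get_obs(): the state, without advancing time (a new reading comes with each control period).
- r.grab_frame(name): name is "side" or "top"; returns (picture, depth): 480x640x3 uint8, blue, green, red; 480x640 float32, m along the optical axis (not along the pixel's ray), 0 where there is no reading.
- r.camera_info(name): a dict with "camera_matrix" (3x3 intrinsics, pixels), "R" (3x3) and "t" (3): a world point X has camera coordinates R X + t. Camera axes: x right, y down, z forward; pixel columns grow to the right and rows downward; lengths in m; the calibration is good to about 2 mm. A picture is of the moment at which its call begins. camera_info takes no time and is no camera call.
- r.hand_in(): hands the job in; it is judged then, once.
The state is a dict: "clock": time; "joints": joint angles; "qvel": joint speeds; "tau": joint torques, N m; "tcp_pos": TCP position; "orientation": TCP orientation; "contact_force": force on the tool from outside, world axes, zero at the start; "moment": the same for the moment, N m; "grip_width": finger opening in m; "gripper_force": force on a finger pad.
Only numpy, scipy, OpenCV 4.12 (cv2) and the standard library are available. Lean on these libraries where they do the work, as an engineer would, in place of code of your own. Each camera call takes 0.05 s, during which the arm holds its last target. There are 200 camera calls.

TASK

Get the wooden table caddy ready for dinner: stand the two wood-stoppered spice jars in the two square bays next to the hand-hole end (either way round), the salt shaker in the third square bay, and the tea light flat on the round raised seat at the other end. The slim screw-capped jar, the loose jar cap, the lemon, the garlic and the tomato do not belong in it: leave them standing where they are.

Things in the scene. Friction and masses are not known exactly. Their poses are not given: they have to be found in the camera images.
- caddy: Fixed wooden table caddy, 313 x 78 mm, long along its y; origin under it, mid-width. Upright plate with hand hole, 78 mm high, at y = 138 to 148. Three bays 66 mm square inside, floor 8 mm up, walls 6 mm thick, tops 24 mm up, centred at x = 0, y = 105, 33, -39. Round candle seat at x = 0, y = -120: floor 16 mm up, 60 mm wide inside its lip (top 19 mm up, 72 mm outside). Heights from the worktop.
- jar_a: Round glass spice jar with a wide wooden stopper (fixed, does not come off), pale filling, 96 mm high, glass 44 mm and stopper 49 mm in diameter, stopper from 75 mm up, 0.14 kg. Origin at the centre of its underside, z up through the stopper. Belongs in one of the two bays next to the hand-hole end.
- jar_b: As jar_a, with a dark filling: round glass spice jar with a wide wooden stopper (fixed), 96 mm high, glass 44 mm and stopper 49 mm in diameter, 0.14 kg. Origin at the centre of its underside, z up. Belongs in the other of those two bays.
- shaker: Salt shaker: round glass body with a domed metal top with holes, 90 mm high, body 44 mm in diameter up to 66 mm, top 34 mm, 0.1 kg. Origin at the centre of its underside, z up. Belongs in the third square bay, between the jars and the candle seat.
- tea_light: Tea light: low round aluminium cup with wax and a wick, open on top, 38 mm in diameter, 15 mm high, 0.015 kg. Origin at the centre of its underside, z up. Belongs on the candle seat.
- tall_jar: Look-alike to leave alone: slim spice jar with a plastic screw cap as wide as its body and a paper label, 108 mm high, 45 mm in diameter, loose. Origin at the centre of its underside, z up.
- jar_cap: Look-alike to leave alone: loose steel screw cap of a jar lying flat, a closed disc without wick, 40 mm in diameter, 14 mm high. Origin at the centre of its underside, z up.
- lemon: Lemon lying on the worktop, 83 x 58 x 58 mm (long along its x), loose, leave alone. Origin at the centre of its underside.
- garlic: Garlic bulb, 53 mm across and 53 mm high, loose, leave alone. Origin at the centre of its underside.
- tomato: Tomato, 77 mm across and 72 mm high, loose, leave alone. Origin at the centre of its underside.

How it is judged:
At the end, for the whole second after the job is handed in: Stoppered jars upright, one in each of the two bays by the hand hole, within 12 mm of centre; shaker in the third bay and tea light on the seat within 13 mm; on the floor, tilt under 0.12 rad, at rest; tall jar, cap, lemon, garlic and tomato within 30 mm of their start (((x of jar_a in the frame of caddy between -0.012 and 0.012 m and y of jar_a in the frame of caddy between 0.093 and 0.117 m and z of jar_a in the frame of caddy between 0.003 and 0.013 m and angle between each of jar_a, jar_b's own z axis and vertical below 0.12 rad and linear speed of each of jar_a, jar_b below 0.02 m/s and x of jar_b in the frame of caddy between -0.012 and 0.012 m and y of jar_b in the frame of caddy between 0.021 and 0.045 m and z of jar_b in the frame of caddy between 0.003 and 0.013 m) or (x of jar_b in the frame of caddy between -0.012 and 0.012 m and y of jar_b in the frame of caddy between 0.093 and 0.117 m and z of jar_b in the frame of caddy between 0.003 and 0.013 m and angle between each of jar_b, jar_a's own z axis and vertical below 0.12 rad and linear speed of each of jar_b, jar_a below 0.02 m/s and x of jar_a in the frame of caddy between -0.012 and 0.012 m and y of jar_a in the frame of caddy between 0.021 and 0.045 m and z of jar_a in the frame of caddy between 0.003 and 0.013 m)) and x of shaker in the frame of caddy between -0.013 and 0.013 m and y of shaker in the frame of caddy between -0.052 and -0.026 m and z of shaker in the frame of caddy between 0.003 and 0.013 m and angle between each of shaker, tea_light's own z axis and vertical below 0.12 rad and linear speed of each of shaker, tea_light below 0.02 m/s and x of tea_light in the frame of caddy between -0.013 and 0.013 m and y of tea_light in the frame of caddy between -0.133 and -0.107 m and z of tea_light in the frame of caddy between 0.011 and 0.021 m and distance of each of tall_jar, jar_cap, lemon, garlic, tomato from where it was at the start of the episode below 0.03 m); the robot touches nothing.
It fails at once if a look-alike or a bystander is displaced by more than 40 mm (distance of any of tall_jar, jar_cap, lemon, garlic, tomato from where it was at the start of the episode above 0.04 m).
It also fails if it takes over 104 s, if anything falls off the work surface, if the arm or the gripper's body presses on something with over 40 N, if the wrist force passes 120 N, or if a joint passes its speed limit or range.

## Working session

There is one attempt and no reset: what is moved stays moved. The work goes in short steps, Python scripts to look and compute and a shell command to move; the robot and the scene stay as the last step left them, time stands still between calls to the robot, and variables do not carry over. Pictures are saved under pics/ and viewed, at most 14 in all, crops included, and the job is handed in when it is done.

```bash
ls; mkdir -p pics; python3 - <<'E'
from bench import r
import cv2,numpy as np
o=r.get_obs();print(o)
for n in("side","top"):
    p,d=r.grab_frame(n);cv2.imwrite(f"pics/{n}0.png",p);np.save(f"pics/{n}0.npy",d);print(n,r.camera_info(n),(d>0).mean())
E
```

```text
bench.py
drive.py
pics
{'clock': 0.0, 'joints': array([-1.26409479,  0.47779464,  0.02233926,  1.55645379, -0.01147941,
        1.10931457, -0.08309767]), 'qvel': array([-5.91006002e-05,  4.39313481e-04, -1.34567094e-03,  6.68413273e-04,
       -3.06348286e-04, -8.62029111e-05,  4.98453766e-04]), 'tau': array([ 4.67141635e-04, -5.96452045e+01,  1.60812624e+00, -2.81194675e+01,
        1.24586347e-02,  9.29083413e-03, -4.66557523e-06]), 'tcp_pos': array([0.27185235, 0.61732805, 0.30292827]), 'orientation': array([-6.46809213e-01, -3.07405490e+00,  2.87149952e-03]), 'contact_force': array([ 0.45046717, -0.40295447, -0.92535279]), 'moment': array([0.01435146, 0.01536808, 0.04195422]), 'gripper_force': 0.0, 'grip_width': 0.08523672188077697}
side {'camera_matrix': array([[491.70977663,   0.        , 315.82950087],
       [  0.        , 491.70977663, 249.18137939],
       [  0.        ,   0.        ,   1.        ]]), 'R': array([[ 0.96561868, -0.25934889,  0.01785269],
       [-0.154382  , -0.6273436 , -0.76328645],
       [ 0.20915726,  0.73428752, -0.6458135 ]]), 't': array([-0.50236967,  0.12161213,  1.12451041])} 0.9958463541666667
top {'camera_matrix': array([[565.32033975,   0.        , 313.74962644],
       [  0.        , 565.32033975, 238.97931406],
       [  0.        ,   0.        ,   1.        ]]), 'R': array([[-0.00760005, -0.99984678,  0.01576896],
       [-0.99274878,  0.00565236, -0.12007457],
       [ 0.11996704, -0.01656719, -0.99263963]]), 't': array([-0.01229137,  0.52483066,  1.27526196])} 0.9958333333333333
```
View pics/side0.png

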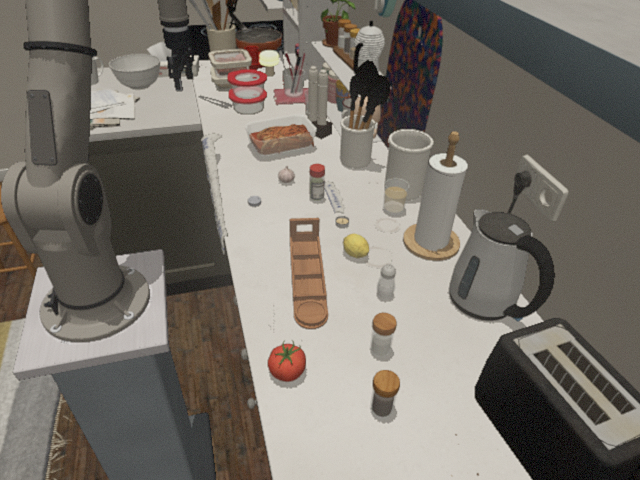

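View pics/top0.png

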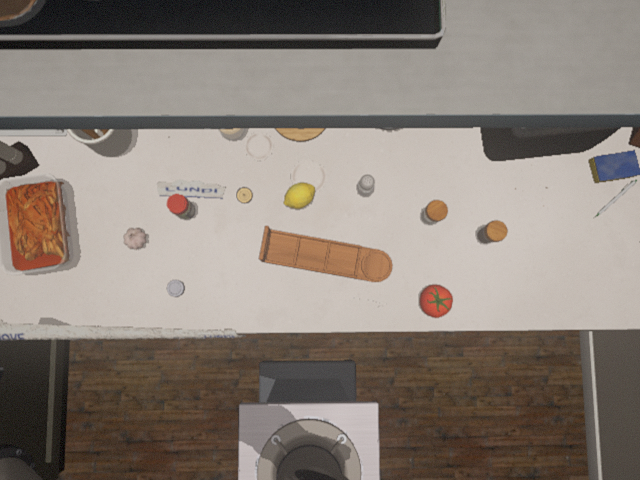

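Side view: the wooden stoppers are at (384,325) and (385,382), the shaker at (387,280) and the tea light at (342,221). The tomato is at (287,362), and the caddy's hand-hole end is at (305,228). Top view: the stoppers are at (437,211) and (496,230), the shaker at (367,183) and the tea light at (244,195). The caddy runs from (265,244) to (375,265), and the cap is at (176,288).

```bash
cat > h.py <<'E'
import numpy as np,cv2
from bench import r
CI={n:r.camera_info(n) for n in("side","top")}
def cloud(n,d):
    c=CI[n];K=c["camera_matrix"];v,u=np.mgrid[:480,:640]
    P=np.stack([(u-K[0,2])/K[0,0]*d,(v-K[1,2])/K[1,1]*d,d],-1)
    return (P-c["t"])@c["R"]
def ray(n,u,v,z):
    c=CI[n];R=c["R"];o=-R.T@c["t"];w=R.T@np.linalg.inv(c["camera_matrix"])@[u,v,1]
    return o+w*(z-o[2])/w[2]
def tri(a,b):
    P=[CI[n]["camera_matrix"]@np.c_[CI[n]["R"],CI[n]["t"]] for n in("side","top")]
    X=cv2.triangulatePoints(P[0],P[1],np.float64(a).reshape(2,1),np.float64(b).reshape(2,1))
    return (X[:3]/X[3]).ravel()
E
cat > m.py <<'E'
from h import *
C={n:cloud(n,np.load(f"pics/{n}0.npy")) for n in CI}
I={n:cv2.imread(f"pics/{n}0.png") for n in CI}
S={"jarP":(437,211,.096,.0245),"jarQ":(496,230,.096,.0245),"shaker":(367,183,.09,.017),"tea":(244,195,.015,.019),"cap":(176,288,.014,.02),"tall":(178,205,.108,.0225),"lemon":(299,195,.058,.04),"garlic":(136,238,.053,.026),"tomato":(436,300,.072,.038)}
for k,(u,v,h,rad) in S.items():
    g=ray("top",u,v,h*.9)
    out=[]
    for n in("top","side"):
        P=C[n].reshape(-1,3);P=P[(np.hypot(*(P-g)[:,:2].T)<.05)&(P[:,2]<.2)]
        z=np.percentile(P[P[:,2]>.006,2],97); T=P[P[:,2]>max(z-(.02 if h>.05 else .004),.006)]
        (c,rr)=cv2.minEnclosingCircle(np.float32(T[:,:2]))
        lo,hi=T[:,:2].min(0),T[:,:2].max(0)
        out+= [n,np.round(((lo+hi)/2),4),"z%.3f r%.4f n%d"%(z,rr,len(T))]
    print(k,np.round(g,3),*out)
# table
for n in C:
    P=C[n].reshape(-1,3);q=P[(abs(P[:,0]-.55)<.15)&(abs(P[:,1])<.4)&(abs(P[:,2])<.02)];print(n,"table",np.median(q[:,2]))
# caddy
for n in C:
    hsv=cv2.cvtColor(I[n],cv2.COLOR_BGR2HSV)
    m=cv2.inRange(hsv,(4,70,60),(22,255,255))
    P=C[n];g=ray("top",325,254,.02)
    m[(np.hypot(P[...,0]-g[0],P[...,1]-g[1])>.19)|(P[...,2]>.1)]=0
    k,l,s,_=cv2.connectedComponentsWithStats(m);b=1+s[1:,4].argmax();q=P[l==b]
    rect=cv2.minAreaRect(np.float32(q[:,:2]))
    print(n,"caddy",rect,"z pct",np.round(np.percentile(q[:,2],[2,25,50,75,98]),4))
    if n=="top":
        cx=P[l==b];hi=cx[cx[:,2]>.05].mean(0);print("plate",hi)
    np.save(f"pics/cad_{n}.npy",q)
    vis=cv2.resize(I[n][220:300,240:420] if n=="top" else I[n][205:340,270:350],None,fx=4,fy=4);cv2.imwrite(f"pics/c_{n}.png",vis)
E
python3 m.py
```

```text
jarP [ 0.58  -0.291  0.086] top [ 0.5826 -0.2883] z0.101 r0.0250 n391 side [ 0.5796 -0.2904] z0.097 r0.0258 n468
jarQ [ 0.536 -0.422  0.086] top [ 0.5348 -0.4178] z0.101 r0.0247 n402 side [ 0.5329 -0.4214] z0.098 r0.0248 n622
shaker [ 0.645 -0.136  0.081] top [ 0.6504 -0.1356] z0.091 r0.0175 n183 side [ 0.6492 -0.14  ] z0.088 r0.0169 n176
tea [0.633 0.148 0.014] top [0.6346 0.1488] z0.017 r0.0193 n29 side [0.632  0.1465] z0.017 r0.0213 n28
cap [0.415 0.303 0.013] top [0.417  0.3056] z0.019 r0.0195 n75 side [0.4155 0.3041] z0.016 r0.0199 n57
tall [0.594 0.284 0.097] top [0.5974 0.2854] z0.113 r0.0237 n355 side [0.5955 0.2822] z0.109 r0.0251 n186
lemon [0.624 0.018 0.052] top [0.6278 0.0177] z0.060 r0.0376 n529 side [0.6257 0.0109] z0.058 r0.0349 n329
garlic [0.527 0.388 0.048] top [0.5309 0.3994] z0.049 r0.0254 n322 side [0.5305 0.3935] z0.048 r0.0243 n117
tomato [ 0.382 -0.287  0.065] top [ 0.3824 -0.2919] z0.063 r0.0371 n799 side [ 0.38   -0.2966] z0.060 r0.0374 n934
side table -0.00013211808386862022
top table 0.0007626029078564329
side caddy ((0.4860283136367798, -0.04914045333862305), (0.31144481897354126, 0.07641889899969101), 79.5074691772461) z pct [0.0051 0.0085 0.0148 0.0215 0.0755]
top caddy ((0.485672265291214, -0.04825006425380707), (0.303913950920105, 0.0763481855392456), 79.45751953125) z pct [0.0036 0.0079 0.0109 0.0188 0.077 ]
plate [0.51127975 0.09653112 0.07594733]
```

```bash
python3 - <<'E'
from h import *
a=np.radians(79.5);y=np.array([np.cos(a),np.sin(a)]);x=np.array([y[1],-y[0]])
c=np.array([.4859,-.0487])
for n in("top","side"):
    q=np.load(f"pics/cad_{n}.npy");s=(q[:,:2]-c)@y;t=(q[:,:2]-c)@x
    print(n,"s",np.round(np.percentile(s,[0,1,99,100]),4),"t",np.round(np.percentile(t,[0,1,99,100]),4))
    m=abs(t)<.025
    print([(int(round(b*1000)),int(1000*np.median(q[m&(abs(s-b)<.0025),2]))) for b in np.arange(-.16,.165,.005) if (m&(abs(s-b)<.0025)).sum()>2])
    # outer side walls / seat
    k=s<-.085;cc,rr=cv2.minEnclosingCircle(np.float32(np.c_[s,t][k&(s<-.09)]));print("seat",cc,rr)
    k=(abs(s)<.1)&(q[:,2]>.018);print("walls t",np.median(t[k&(t>0.02)]),np.median(t[k&(t<-.02)]))
E
```

```text
top s [-0.1516 -0.1432  0.1492  0.1524] t [-0.0386 -0.038   0.0366  0.0378]
[(-150, 14), (-145, 19), (-140, 18), (-135, 17), (-130, 16), (-125, 17), (-120, 16), (-115, 17), (-110, 16), (-105, 16), (-100, 16), (-95, 15), (-90, 16), (-85, 17), (-80, 11), (-75, 7), (-70, 24), (-65, 10), (-60, 9), (-55, 9), (-50, 8), (-45, 8), (-40, 8), (-35, 7), (-30, 8), (-25, 9), (-20, 8), (-15, 8), (-10, 7), (-5, 8), (0, 11), (5, 21), (10, 8), (15, 8), (20, 8), (25, 8), (30, 8), (35, 9), (40, 8), (45, 9), (50, 8), (55, 7), (60, 8), (65, 7), (70, 8), (75, 23), (80, 8), (85, 9), (90, 9), (95, 9), (100, 8), (105, 8), (110, 8), (115, 8), (120, 8), (125, 9), (130, 9), (135, 8), (140, 8), (145, 39), (150, 79)]
seat (-0.11055224388837814, -0.0005999160348437726) 0.041910819709300995
walls t 0.034477905254621785 -0.03461385012515256
side s [-0.1561 -0.1496  0.1484  0.1553] t [-0.038  -0.0369  0.037   0.0384]
[(-155, 9), (-150, 10), (-145, 13), (-140, 17), (-135, 15), (-130, 15), (-125, 15), (-120, 16), (-115, 16), (-110, 15), (-105, 16), (-100, 16), (-95, 15), (-90, 17), (-85, 17), (-80, 17), (-75, 16), (-70, 19), (-65, 22), (-50, 8), (-45, 8), (-40, 8), (-35, 8), (-30, 7), (-25, 7), (-20, 7), (-15, 7), (-10, 8), (-5, 8), (0, 15), (5, 23), (20, 9), (25, 8), (30, 7), (35, 7), (40, 7), (45, 8), (50, 7), (55, 7), (60, 8), (65, 7), (70, 15), (75, 17), (80, 21), (95, 9), (100, 7), (105, 7), (110, 7), (115, 8), (120, 7), (125, 7), (130, 8), (135, 9), (140, 22), (145, 32), (150, 74), (155, 75)]
seat (-0.11383706331253052, -0.0007455673767253757) 0.0424291267991066
walls t 0.03358938599576 -0.033894592682218644
```

View pics/c_top.png

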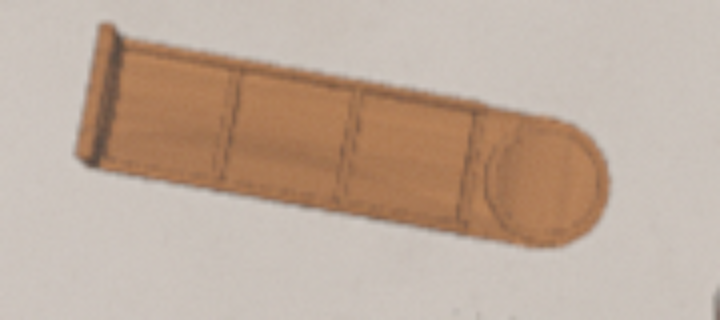

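The manual's scale: shifts go in units of 20 mm and turns go in units of 0.1 rad. Converting my numbers, 0.6 rad is 6.

```bash
cat > g.py <<'E'
# prints tool-axis delta to world TCP targets; args: x y z [x y z ...] each from the present pose
import sys
from h import *
from scipy.spatial.transform import Rotation as Ro
o=r.get_obs();R=Ro.from_rotvec(o["orientation"]);a=np.radians(79.5);c,s=np.cos(a),np.sin(a)
T=Ro.from_matrix(np.array([[c,s,0],[s,-c,0],[0,0,-1]]))
print("rot",np.round((R.inv()*T).as_rotvec(),4),"tcp",np.round(o["tcp_pos"],4),"t%.1f"%o["clock"],"j",np.round(o["joints"],2))
v=list(map(float,sys.argv[1:]))
for i in range(0,len(v),3): print(np.round(R.inv().apply(np.array(v[i:i+3])-o["tcp_pos"]),4))
E
echo '{"motion":[[0, 0, 0, 0, 0, 1.5], [0, 0, 0, 0, 0, 3], [0, 0, 0, 0, 0, 4.5], [0, 0, 0, 0, 0, 6], [0, 0, 0, 0, 0, 7.5]]}' | python3 drive.py 0.085 30
echo '{"motion":[[0, 0, 0, 0, 0, 1.5], [0, 0, 0, 0, 0, 3], [0, 0, 0, 0, 0, 4.5], [0, 0, 0, 0, 0, 5.9], [0, 0, 0, 0, 0, 5.9]]}' | python3 drive.py
python3 g.py .633 .148 .25
```

```text
clock: 0.6
tcp_pos: [0.2719, 0.6175, 0.3033]
orientation: [1.736, 2.618, -0.002]
contact_force: [0.3, -0.2, -0.2]
grip_width: 0.0848
gripper_force: 0.0
clock: 1.1
tcp_pos: [0.2717, 0.6176, 0.3033]
orientation: [2.416, 2.006, -0.001]
contact_force: [-0.6, -0.1, 0.3]
grip_width: 0.0852
gripper_force: 0.0
rot [ 0.0001  0.0011 -0.0017] tcp [0.2717 0.6176 0.3033] t1.1 j [-1.47  0.49  0.32  1.57 -0.16  1.11 -1.3 ]
[-0.3951  0.4415  0.0538]
```

```bash
echo '{"motion":[[-1.65, 1.85, 0, 0, 0, 0], [-3.3, 3.7, 0, 0, 0, 0], [-4.95, 5.55, 0, 0, 0, 0], [-6.6, 7.35, 0, 0, 0, 0], [-8.25, 9.2, 0, 0, 0, 0]]}' | python3 drive.py | head -2
echo '{"motion":[[-1.65, 1.85, 0, 0, 0, 0], [-3.3, 3.7, 0, 0, 0, 0], [-4.95, 5.55, 0, 0, 0, 0], [-6.6, 7.35, 0, 0, 0, 0], [-8.25, 9.2, 0, 0, 0, 0]]}' | python3 drive.py | head -2
echo '{"motion":[[-1.65, 1.85, 1, 0, 0, 0], [-3.25, 3.65, 2.5, 0, 0, 0], [-3.25, 3.65, 4, 0, 0, 0], [-3.25, 3.65, 4, 0, 0, 0]]}' | python3 drive.py 
python3 g.py .633 .148 .12 .633 .148 .077
```

```text
clock: 1.6
tcp_pos: [0.4235, 0.4201, 0.3039]
clock: 2.1
tcp_pos: [0.5742, 0.2243, 0.3039]
clock: 2.5
tcp_pos: [0.6315, 0.1455, 0.2191]
orientation: [-2.415, -2.006, 0.013]
contact_force: [-0.4, 0.2, 0.1]
grip_width: 0.0847
gripper_force: 0.0
rot [-0.0071  0.0052 -0.0013] tcp [0.6315 0.1455 0.2191] t2.5 j [-0.63  0.55  0.43  1.72 -0.27  0.94 -0.28]
[0.0032 0.0017 0.0991]
[0.0034 0.002  0.1421]
```

```bash
echo '{"motion":[[0.15, 0.1, 2, 0, 0, 0], [0.15, 0.1, 4, 0, 0, 0], [0.15, 0.1, 5.95, 0, 0, 0], [0.15, 0.1, 5.95, 0, 0, 0], [0.15, 0.1, 5.95, 0, 0, 0]]}' | python3 drive.py .055
python3 g.py .633 .148 .078
python3 - <<'E'
from h import *
for n,(u,v) in dict(side=(342,215),top=(244,195)).items():
    p,d=r.grab_frame(n);cv2.imwrite(f"pics/t_{n}.png",cv2.resize(p[v-50:v+50,u-60:u+60],None,fx=5,fy=5))
E
cd pics; python3 -c "
import cv2,numpy as np
cv2.imwrite('t_both.png',np.hstack([cv2.resize(cv2.imread(f't_{n}.png'),(400,333)) for n in('side','top')]))"
```

```text
clock: 3.0
tcp_pos: [0.6359, 0.1526, 0.1061]
orientation: [-2.413, -2.011, -0.001]
contact_force: [0.9, 0.1, 0.6]
grip_width: 0.055
gripper_force: 0.0
rot [-0.0002 -0.0006  0.002 ] tcp [0.6359 0.1526 0.1061] t3.0 j [-0.59  0.7   0.36  1.76 -0.35  0.74 -0.23]
[-0.005  -0.0021  0.0281]
```

View pics/t_both.png

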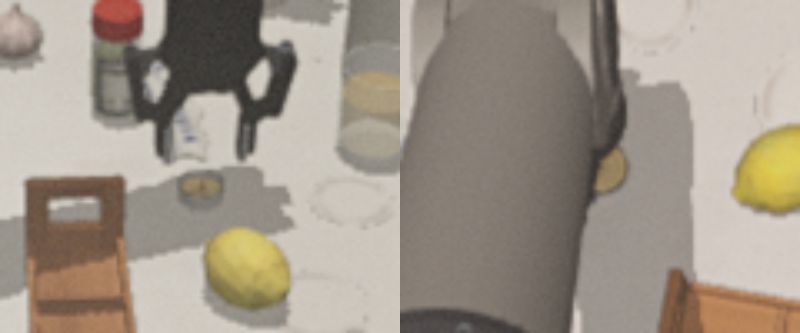

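The fingertips straddle the tea light, with tips at (165,157) and (245,155) and the tea light at (200,188) in the left crop. I'll lower and close.

In the tool's units: 0.027 m is 1.35, 0.02 m is 1.

```bash
echo '{"motion":[[-0.25, -0.1, 0.5, 0, 0, 0], [-0.25, -0.1, 1, 0, 0, 0], [-0.25, -0.1, 1.35, 0, 0, 0], [-0.25, -0.1, 1.35, 0, 0, 0], [-0.25, -0.1, 1.35, 0, 0, 0]]}' | python3 drive.py
echo '{"motion":[[0, 0, 0, 0, 0, 0], [0, 0, 0, 0, 0, 0], [0, 0, 0, 0, 0, 0], [0, 0, 0, 0, 0, 0], [0, 0, 0, 0, 0, 0]]}' | python3 drive.py .03 20;echo '{"motion":[[0, 0, 0, 0, 0, 0], [0, 0, 0, 0, 0, 0], [0, 0, 0, 0, 0, 0], [0, 0, 0, 0, 0, 0], [0, 0, 0, 0, 0, 0]]}' | python3 drive.py; python3 g.py .633 .148 .077 
```

```text
clock: 3.6
tcp_pos: [0.6328, 0.1468, 0.0776]
orientation: [-2.416, -2.008, 0.001]
contact_force: [0.0, -0.1, 0.4]
grip_width: 0.0554
gripper_force: 0.0
clock: 4.1
tcp_pos: [0.6333, 0.1468, 0.0783]
orientation: [2.416, 2.008, 0.001]
contact_force: [0.7, 0.5, 3.0]
grip_width: 0.0356
gripper_force: 20.2
clock: 4.6
tcp_pos: [0.6333, 0.1468, 0.0783]
orientation: [2.416, 2.008, 0.001]
contact_force: [0.5, 0.4, 5.8]
grip_width: 0.0358
gripper_force: 20.4
rot [ 0.0008 -0.0004 -0.0008] tcp [0.6333 0.1468 0.0783] t4.6 j [-0.57  0.73  0.34  1.78 -0.36  0.69 -0.21]
[ 0.0011 -0.0005  0.0013]
```

```bash
echo '{"motion":[[0, 0, -0.1, 0, 0, 0], [0, 0, -0.2, 0, 0, 0], [0, 0, -0.2, 0, 0, 0], [0, 0, -0.2, 0, 0, 0]]}' | python3 drive.py .05
echo '{"motion":[[0, 0, 0, 0, 0, 0], [0, 0, 0, 0, 0, 0], [0, 0, 0, 0, 0, 0], [0, 0, 0, 0, 0, 0], [0, 0, 0, 0, 0, 0]]}' | python3 drive.py .03 20
echo '{"motion":[[0, 0, -2, 0, 0, 0], [0, 0, -4, 0, 0, 0], [0, 0, -6, 0, 0, 0], [0, 0, -6, 0, 0, 0]]}' | python3 drive.py;python3 g.py .4651 -.1613 .20
```

```text
clock: 5.0
tcp_pos: [0.6327, 0.1468, 0.0817]
orientation: [-2.416, -2.008, 0.001]
contact_force: [0.4, -1.1, -0.8]
grip_width: 0.0497
gripper_force: 0.0
clock: 5.5
tcp_pos: [0.6329, 0.1468, 0.0819]
orientation: [-2.416, -2.008, 0.0]
contact_force: [-1.7, 0.3, 1.8]
grip_width: 0.0356
gripper_force: 20.0
clock: 5.9
tcp_pos: [0.6362, 0.147, 0.2079]
orientation: [2.414, 2.005, 0.015]
contact_force: [0.1, -0.0, 0.5]
grip_width: 0.0356
gripper_force: 20.2
rot [ 0.0092 -0.0048 -0.0012] tcp [0.6362 0.147  0.2079] t5.9 j [-0.63  0.57  0.43  1.72 -0.29  0.9  -0.26]
[-0.3345 -0.1117  0.0052]
```

In the tool's units: -0.2 m is -10, -0.16 m is -8.

```bash
echo '{"motion":[[-2, -0.7, 0, 0, 0, 0], [-4, -1.4, 0, 0, 0, 0], [-6, -2.1, 0, 0, 0, 0], [-8, -2.8, 0, 0, 0, 0], [-10, -3.45, 0, 0, 0, 0]]}' | python3 drive.py|head -2
echo '{"motion":[[-2, -0.7, 0, 0, 0, 0], [-4, -1.4, 0, 0, 0, 0], [-6, -2.1, 0, 0, 0, 0], [-6.725, -2.15, 0, 0, 0, 0], [-6.725, -2.15, 0, 0, 0, 0]]}' | python3 drive.py
echo '{"motion":[[0, 0, 0, 0, 0, 0], [0, 0, 0, 0, 0, 0]]}' | python3 drive.py|tail -2
python3 g.py .4645 -.1628 .15 .4645 -.1628 .100
python3 - <<'E'
from h import *
p,d=r.grab_frame("side");cv2.imwrite("pics/s1.png",cv2.resize(p[200:360,230:400],None,fx=3.5,fy=3.5))
E
```

```text
clock: 6.4
tcp_pos: [0.5272, -0.0385, 0.2014]
clock: 6.9
tcp_pos: [0.4603, -0.1641, 0.2017]
orientation: [2.421, 2.001, -0.001]
contact_force: [-0.2, 0.4, 1.1]
grip_width: 0.0353
gripper_force: 20.2
grip_width: 0.0357
gripper_force: 20.2
rot [-0.0002 -0.0004  0.0015] tcp [ 0.4623 -0.1602  0.2016] t7.1 j [-0.21  0.34  0.5   2.11 -0.24  0.75  0.26]
[-0.0022  0.0027  0.0516]
[-0.0022  0.0027  0.1016]
```

View pics/s1.png

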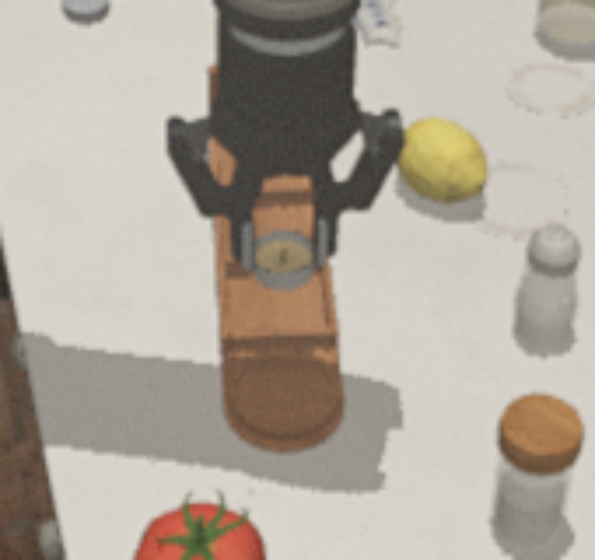

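The tea light is held level at (284,258) in the crop. Next I measure its centre in the grip.

```bash
python3 - <<'E'
from h import *
p=cv2.imread("pics/s1.png")
m=cv2.inRange(cv2.cvtColor(p,cv2.COLOR_BGR2HSV),(15,60,80),(30,255,255));m[:215]=0;m[300:]=0;m[:,:230]=0;m[:,335:]=0
k,l,s,c=cv2.connectedComponentsWithStats(m);b=1+s[1:,4].argmax();print(c[b],s[b])
print(ray("side",230+c[b][0]/3.5,200+c[b][1]/3.5,.1197+.012))
E
```

```text
[283.08563135 256.09433962] [ 255  241   59   31 1378]
[ 0.46425761 -0.15988995  0.1317    ]
```

In the tool's units: -0.001 m is -0.05, 0.001 m is 0.05.

```bash
echo '{"motion":[[-0.05, 0.05, 2, 0, 0, 0], [-0.05, 0.05, 3.5, 0, 0, 0], [-0.05, 0.05, 4.5, 0, 0, 0], [-0.05, 0.05, 4.9, 0, 0, 0], [-0.05, 0.05, 4.9, 0, 0, 0]]}' | python3 drive.py
echo '{"motion":[[0, 0, 0.1, 0, 0, 0], [0, 0, 0.2, 0, 0, 0], [0, 0, 0.25, 0, 0, 0], [0, 0, 0.25, 0, 0, 0]]}' | python3 drive.py; python3 g.py .4651 -.1613 .099
```

```text
clock: 7.65
tcp_pos: [0.4623, -0.162, 0.1031]
orientation: [-2.414, -2.009, 0.002]
contact_force: [0.8, 0.3, 0.4]
grip_width: 0.0354
gripper_force: 20.2
clock: 8.05
tcp_pos: [0.4627, -0.1627, 0.0993]
orientation: [2.416, 2.008, 0.001]
contact_force: [0.4, -0.3, 0.3]
grip_width: 0.0358
gripper_force: 20.2
rot [ 0.0008 -0.0002 -0.0007] tcp [ 0.4627 -0.1627  0.0993] t8.1 j [-0.1   0.52  0.38  2.16 -0.38  0.52  0.39]
[0.0018 0.0021 0.0003]
```

In the tool's units: 0.001 m is 0.05.

```bash
echo '{"motion":[[0.05, 0.05, 0.05, 0, 0, 0], [0.05, 0.05, 0.05, 0, 0, 0], [0.05, 0.05, 0.05, 0, 0, 0]]}' | python3 drive.py |tail -4
echo '{"motion":[[0, 0, 0, 0, 0, 0], [0, 0, 0, 0, 0, 0], [0, 0, 0, 0, 0, 0]]}' | python3 drive.py .055
echo '{"motion":[[0, 0, -1.5, 0, 0, 0], [0, 0, -3.5, 0, 0, 0], [0, 0, -5.5, 0, 0, 0], [0, 0, -5.5, 0, 0, 0]]}' | python3 drive.py .07|tail -4; python3 g.py .581 -.2895 .21
python3 - <<'E'
from h import *
p,d=r.grab_frame("side");cv2.imwrite("pics/s2.png",cv2.resize(p[200:360,230:400],None,fx=3.5,fy=3.5))
E
```

```text
orientation: [2.416, 2.008, 0.0]
contact_force: [-0.5, -0.3, 0.3]
grip_width: 0.0357
gripper_force: 20.2
clock: 8.65
tcp_pos: [0.4636, -0.162, 0.0979]
orientation: [2.416, 2.008, -0.0]
contact_force: [-0.2, -0.9, 0.6]
grip_width: 0.0552
gripper_force: 0.0
orientation: [2.412, 2.003, 0.009]
contact_force: [-0.1, -0.8, -0.4]
grip_width: 0.0703
gripper_force: 0.0
rot [ 0.0084 -0.0007 -0.0014] tcp [ 0.466  -0.163   0.2123] t9.1 j [-0.23  0.32  0.53  2.1  -0.24  0.76  0.26]
[-0.1032  0.1363  0.0034]
```

View pics/s2.png

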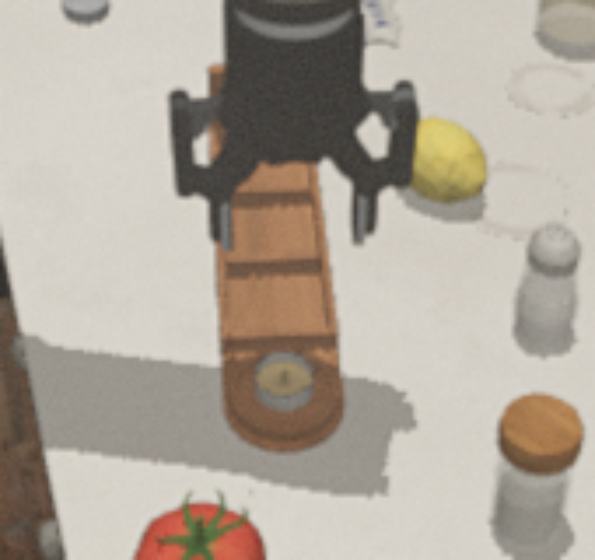

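The tea light is on the seat at (284,380) in the crop. Next is the first jar.

```bash
python3 - <<'E'
from h import *
for nm,z in(("s2",.028),):
    p=cv2.imread("pics/s2.png");m=cv2.inRange(cv2.cvtColor(p,cv2.COLOR_BGR2HSV),(17,60,80),(30,255,255));m[:340]=0;m[420:]=0;m[:,:245]=0;m[:,325:]=0
    k,l,s,c=cv2.connectedComponentsWithStats(m);b=1+s[1:,4].argmax();print(c[b],s[b],ray("side",230+c[b][0]/3.5,200+c[b][1]/3.5,z))
E
echo '{"motion":[[-1.3, 1.7, 0, 0, 0, 0], [-2.6, 3.4, 0, 0, 0, 0], [-3.9, 5.1, 0, 0, 0, 0], [-5.15, 6.8, 0.15, 0, 0, 0], [-5.15, 6.8, 0.15, 0, 0, 0]]}' | python3 drive.py|head -2
echo '{"motion":[[0, 0, 1, 0, 0, 0], [0, 0, 1, 0, 0, 0]]}' | python3 drive.py|tail -4;python3 g.py .581 -.2895 .14
python3 - <<'E'
from h import *
p,d=r.grab_frame("side");cv2.imwrite("pics/s3.png",cv2.resize(p[240:400,310:480],None,fx=3.5,fy=3.5))
E
```

```text
[283.55523877 378.13613685] [ 256  362   58   33 1403] [ 0.46529876 -0.16173921  0.028     ]
clock: 9.6
tcp_pos: [0.58, -0.2921, 0.2029]
orientation: [-2.411, -2.004, 0.005]
contact_force: [-0.5, 0.9, -0.1]
grip_width: 0.0702
gripper_force: 0.0
rot [-0.0068 -0.0017 -0.0008] tcp [ 0.5763 -0.2868  0.1811] t9.8 j [ 0.02  0.6   0.48  1.76 -0.35  0.87  0.48]
[-0.0019  0.0054  0.0411]
```

View pics/s3.png

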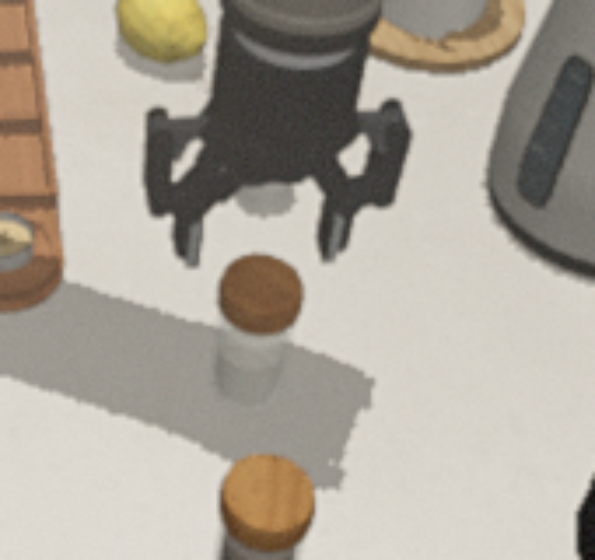

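Tea light is within 1 mm of its target. The fingers, tips at (190,260) and (330,255), straddle the stopper at (260,292).

In the tool's units: 0.041 m is 2.05, 0.02 m is 1.

```bash
echo '{"motion":[[-0.1, 0.25, 1, 0, 0, 0], [-0.1, 0.25, 2.05, 0, 0, 0], [-0.1, 0.25, 2.05, 0, 0, 0], [-0.1, 0.25, 2.05, 0, 0, 0]]}' | python3 drive.py|tail -4
echo '{"motion":[[0, 0, 0, 0, 0, 0], [0, 0, 0, 0, 0, 0], [0, 0, 0, 0, 0, 0], [0, 0, 0, 0, 0, 0], [0, 0, 0, 0, 0, 0]]}' | python3 drive.py .03 40; python3 g.py .581 -.2895 .14
echo '{"motion":[[0, 0, -1.5, 0, 0, 0], [0, 0, -3.5, 0, 0, 0], [0, 0, -5.5, 0, 0, 0], [0, 0, -5.5, 0, 0, 0]]}' | python3 drive.py;python3 g.py .5060 .0599 .25
```

```text
orientation: [-2.415, -2.008, 0.0]
contact_force: [-0.3, -0.5, 0.7]
grip_width: 0.0699
gripper_force: 0.0
clock: 10.75
tcp_pos: [0.5834, -0.2914, 0.1456]
orientation: [2.415, 2.007, 0.002]
contact_force: [-2.3, 0.8, 6.6]
grip_width: 0.0462
gripper_force: 40.5
rot [ 0.002   0.0002 -0.001 ] tcp [ 0.5834 -0.2914  0.1456] t10.8 j [ 0.05  0.66  0.46  1.76 -0.38  0.81  0.5 ]
[ 0.0015 -0.0028  0.0056]
clock: 11.15
tcp_pos: [0.5853, -0.2929, 0.2606]
orientation: [2.409, 2.001, 0.008]
contact_force: [-0.2, -0.9, -1.1]
grip_width: 0.0464
gripper_force: 41.9
rot [ 0.0109  0.002  -0.0014] tcp [ 0.5853 -0.2929  0.2606] t11.2 j [-0.    0.52  0.53  1.68 -0.3   1.    0.44]
[ 0.3323 -0.1429  0.0084]
```

```bash
echo '{"motion":[[2.1, -0.9, 0, 0, 0, 0], [4.2, -1.8, 0, 0, 0, 0], [6.3, -2.7, 0, 0, 0, 0], [8.4, -3.6, 0, 0, 0, 0], [10.5, -4.5, 0, 0, 0, 0]]}' | python3 drive.py|head -2
echo '{"motion":[[2.1, -0.9, 0, 0, 0, 0], [4.2, -1.8, 0, 0, 0, 0], [6.1, -2.65, 0, 0, 0, 0], [6.1, -2.65, 0, 0, 0, 0], [6.1, -2.65, 0, 0, 0, 0]]}' | python3 drive.py
echo '{"motion":[[0, 0, 0, 0, 0, 0], [0, 0, 0, 0, 0, 0]]}' | python3 drive.py | tail -4
cat > held.py <<'E'
import sys
from h import *
# stopper held in gripper: depth clouds of wooden pixels above z0 near the tcp
nm,z0,z1=sys.argv[1],float(sys.argv[2]),float(sys.argv[3]);o=r.get_obs();t=o["tcp_pos"]
p,d=r.grab_frame("side");P=cloud("side",d)
m=cv2.inRange(cv2.cvtColor(p,cv2.COLOR_BGR2HSV),(4,70,50),(24,255,255))>0
m&=(np.hypot(P[...,0]-t[0],P[...,1]-t[1])<.06)&(P[...,2]>z0)&(P[...,2]<z1)
v,u=np.nonzero(m);q=P[m];print(len(u),"px",u.min(),u.max(),v.min(),v.max(),"z",np.round(np.percentile(q[:,2],[3,50,97]),4))
uv=np.median(np.c_[u,v],0);print("x-mid",(np.percentile(q[:,0],2)+np.percentile(q[:,0],98))/2,"ymin",np.percentile(q[:,1],2),"tcp",t)
c=uv.astype(int);w=70;cv2.imwrite(f"pics/{nm}.png",cv2.resize(p[max(0,c[1]-60):c[1]+90,max(0,c[0]-75):c[0]+75],None,fx=4,fy=4))
E
python3 held.py s4 .15 .3; python3 g.py .5060 .0599 .154
```

```text
clock: 11.65
tcp_pos: [0.5321, -0.0663, 0.2539]
clock: 12.15
tcp_pos: [0.5028, 0.0626, 0.2539]
orientation: [-2.413, -2.011, -0.0]
contact_force: [-0.2, -0.7, -1.4]
grip_width: 0.0461
gripper_force: 41.9
orientation: [2.419, 2.004, -0.0]
contact_force: [-0.2, 0.3, -0.9]
grip_width: 0.0456
gripper_force: 41.9
291 px 295 324 166 196 z [0.1886 0.2033 0.2259]
x-mid 0.5038809824448365 ymin 0.03542878624075906 tcp [0.50336114 0.05999932 0.25394789]
rot [ 0.0002  0.0003 -0.0034] tcp [0.5034 0.0601 0.2539] t12.4 j [-0.65  0.28  0.49  2.03 -0.17  0.87 -0.26]
[0.0003 0.0026 0.0999]
```

View pics/s4.png

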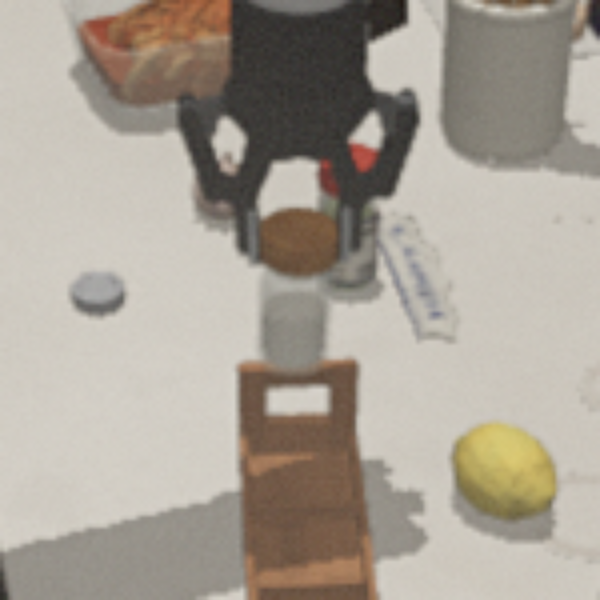

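The jar is held upright with its stopper at (300,240) in the crop, centred on the tool. I'll lower it into bay 1.

```bash
echo '{"motion":[[0, 0.125, 1.5, 0, 0, 0], [0, 0.125, 3, 0, 0, 0], [0, 0.125, 4, 0, 0, 0], [0, 0.125, 4.4, 0, 0, 0], [0, 0.125, 4.4, 0, 0, 0]]}' | python3 drive.py|tail -5
python3 g.py .5060 .0599 .1545
echo '{"motion":[[0, 0, 0.2, 0, 0, 0], [0, 0, 0.35, 0, 0, 0], [0, 0, 0.5, 0, 0, 0], [0, 0, 0.55, 0, 0, 0], [0, 0, 0.55, 0, 0, 0]]}' | python3 drive.py;python3 g.py .5060 .0599 .1535
```

```text
tcp_pos: [0.5053, 0.0603, 0.1652]
orientation: [-2.417, -2.006, 0.003]
contact_force: [-0.0, 0.7, -0.7]
grip_width: 0.046
gripper_force: 41.9
rot [-0.0015  0.0012 -0.0021] tcp [0.5053 0.0603 0.1652] t12.9 j [-0.59  0.42  0.43  2.09 -0.27  0.68 -0.17]
[-0.0002  0.0008  0.0107]
clock: 13.4
tcp_pos: [0.5056, 0.0612, 0.155]
orientation: [-2.416, -2.008, -0.0]
contact_force: [0.5, -0.5, -1.6]
grip_width: 0.046
gripper_force: 41.9
rot [ 0.     -0.0001 -0.0006] tcp [0.5056 0.0612 0.155 ] t13.4 j [-0.58  0.44  0.42  2.09 -0.28  0.66 -0.15]
[-0.0012  0.0006  0.0015]
```

In the tool's units: 0.002 m is 0.1, -0.001 m is -0.05.

```bash
echo '{"motion":[[-0.05, 0, 0.05, 0, 0, 0], [-0.05, 0, 0.1, 0, 0, 0], [-0.05, 0, 0.1, 0, 0, 0]]}' | python3 drive.py|grep -E 'tcp|cont'
echo '{"motion":[[0, 0, 0.05, 0, 0, 0], [0, 0, 0.1, 0, 0, 0], [0, 0, 0.1, 0, 0, 0]]}' | python3 drive.py|grep -E 'tcp|cont'
echo '{"motion":[[0, 0, 0.05, 0, 0, 0], [0, 0, 0.1, 0, 0, 0], [0, 0, 0.1, 0, 0, 0]]}' | python3 drive.py|grep -E 'tcp|cont'
```

```text
tcp_pos: [0.5058, 0.0602, 0.1536]
contact_force: [-1.1, 0.1, 6.8]
tcp_pos: [0.5063, 0.0606, 0.1533]
contact_force: [-6.7, 0.3, 27.9]
tcp_pos: [0.5076, 0.0607, 0.1528]
contact_force: [-8.0, 0.5, 38.6]
```

In the tool's units: -0.004 m is -0.2, -0.002 m is -0.1.

```bash
echo '{"motion":[[0, 0, -0.1, 0, 0, 0], [0, 0, -0.2, 0, 0, 0], [0, 0, -0.2, 0, 0, 0]]}' | python3 drive.py|grep -E 'tcp|cont'
echo '{"motion":[[0, 0, 0, 0, 0, 0], [0, 0, 0, 0, 0, 0], [0, 0, 0, 0, 0, 0]]}' | python3 drive.py .07 | grep -E 'tcp|cont|wid'
echo '{"motion":[[0, 0, -1.5, 0, 0, 0], [0, 0, -3.5, 0, 0, 0], [0, 0, -5, 0, 0, 0], [0, 0, -5, 0, 0, 0]]}' | python3 drive.py | grep -E 'tcp|cont|wid'
python3 held.py s5 .085 .12; python3 g.py .534 -.4195 .24
```

```text
tcp_pos: [0.5057, 0.0602, 0.1533]
contact_force: [-0.7, -0.6, 7.5]
tcp_pos: [0.5052, 0.0602, 0.1526]
contact_force: [-0.2, -0.4, 0.4]
grip_width: 0.0699
tcp_pos: [0.5076, 0.0603, 0.2565]
contact_force: [0.6, 0.9, -0.7]
grip_width: 0.0699
264 px 293 312 215 230 z [0.0883 0.1026 0.1064]
x-mid 0.4998544621533594 ymin 0.03712706256978824 tcp [0.50757434 0.06030072 0.25652513]
rot [ 0.0033 -0.0023 -0.0007] tcp [0.5064 0.0604 0.2545] t15.3 j [-0.65  0.28  0.49  2.02 -0.17  0.87 -0.25]
[-0.4668  0.1148  0.0138]
```

View pics/s5.png

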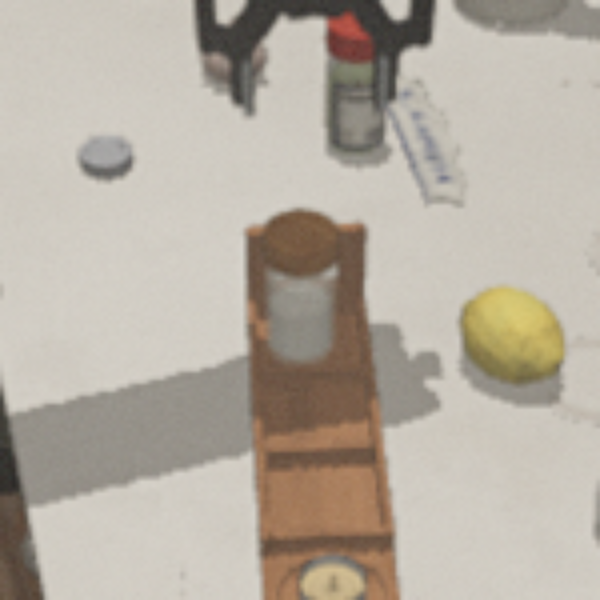

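Jar one stands upright in bay 1, stopper at (301,242) in the crop. On to the second jar.

```bash
echo '{"motion":[[-2.35, 0.6, 0, 0, 0, 0], [-4.65, 1.15, 0, 0, 0, 0], [-7, 1.75, 0, 0, 0, 0], [-9.35, 2.3, 0, 0, 0, 0], [-11.65, 2.85, 0, 0, 0, 0]]}' | python3 drive.py|grep tcp
echo '{"motion":[[-2.35, 0.6, 0, 0, 0, 0], [-4.65, 1.15, 0, 0, 0, 0], [-7, 1.75, 0, 0, 0, 0], [-9.35, 2.3, 0, 0, 0, 0], [-11.65, 2.85, 0, 0, 0, 0]]}' | python3 drive.py|grep tcp
echo '{"motion":[[0, 0, 1.5, 0, 0, 0], [0, 0, 3, 0, 0, 0], [0, 0, 3, 0, 0, 0], [0, 0, 3, 0, 0, 0]]}' | python3 drive.py | grep tcp;python3 g.py .534 -.4195 .14
python3 - <<'E'
from h import *
p,d=r.grab_frame("side");cv2.imwrite("pics/s6.png",cv2.resize(p[310:450,310:460],None,fx=3.5,fy=3.5))
E
```

```text
tcp_pos: [0.518, -0.181, 0.2514]
tcp_pos: [0.5315, -0.4203, 0.2506]
tcp_pos: [0.5318, -0.4183, 0.1917]
rot [-0.0028 -0.001  -0.0007] tcp [ 0.5318 -0.4183  0.1917] t16.8 j [ 0.22  0.65  0.53  1.67 -0.39  0.93  0.71]
[-0.0008  0.0026  0.0517]
```

View pics/s6.png

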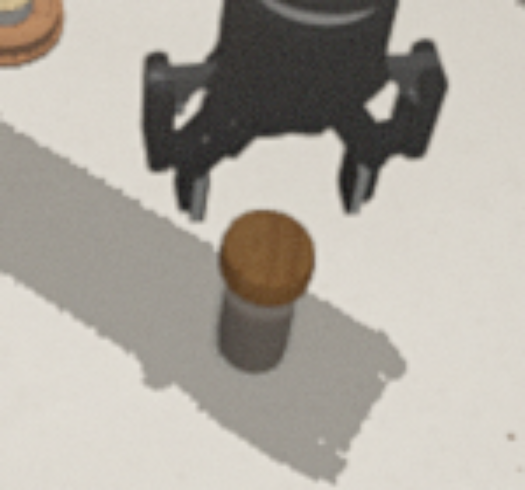

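The finger tips at (192,215) and (352,210) straddle the stopper at (266,258).

In the tool's units: 0.05 m is 2.5, 0.04 m is 2.

```bash
echo '{"motion":[[-0.05, 0.05, 1, 0, 0, 0], [-0.05, 0.05, 2, 0, 0, 0], [-0.05, 0.05, 2.5, 0, 0, 0], [-0.05, 0.05, 2.5, 0, 0, 0], [-0.05, 0.05, 2.5, 0, 0, 0]]}' | python3 drive.py|grep -E 'tcp|cont'
echo '{"motion":[[0, 0, 0, 0, 0, 0], [0, 0, 0, 0, 0, 0], [0, 0, 0, 0, 0, 0], [0, 0, 0, 0, 0, 0], [0, 0, 0, 0, 0, 0]]}' | python3 drive.py .03 40|grep -E 'tcp|cont|wid|grip'
echo '{"motion":[[0, 0, -1.5, 0, 0, 0], [0, 0, -3.5, 0, 0, 0], [0, 0, -5.5, 0, 0, 0], [0, 0, -5.5, 0, 0, 0]]}' | python3 drive.py|grep -E 'tcp|cont|wid';python3 g.py .4929 -.0109 .25
```

```text
tcp_pos: [0.5335, -0.4204, 0.1441]
contact_force: [0.5, -0.7, 0.1]
tcp_pos: [0.5334, -0.4207, 0.1446]
contact_force: [-0.9, 2.4, 5.5]
grip_width: 0.0454
gripper_force: 40.3
tcp_pos: [0.5348, -0.4225, 0.2597]
contact_force: [0.7, -0.5, -1.1]
grip_width: 0.0452
rot [ 0.0099  0.0045 -0.0014] tcp [ 0.5348 -0.4225  0.2597] t18.2 j [ 0.19  0.58  0.57  1.62 -0.35  1.04  0.68]
[ 0.397  -0.1168  0.0068]
```

In the tool's units: 0.22 m is 11, 0.176 m is 8.8.

```bash
echo '{"motion":[[2.2, -0.65, 0, 0, 0, 0], [4.4, -1.3, 0, 0, 0, 0], [6.6, -1.95, 0, 0, 0, 0], [8.8, -2.6, 0, 0, 0, 0], [11, -3.25, 0, 0, 0, 0]]}' | python3 drive.py|grep tcp
echo '{"motion":[[2.2, -0.65, 0, 0, 0, 0], [4.4, -1.3, 0, 0, 0, 0], [6.6, -1.95, 0, 0, 0, 0], [8.75, -2.6, 0, 0, 0, 0], [8.75, -2.6, 0, 0, 0, 0]]}' | python3 drive.py|grep tcp
echo '{"motion":[[0, 0, 0, 0, 0, 0], [0, 0, 0, 0, 0, 0]]}' | python3 drive.py | grep -E 'tcp|wid'
python3 held.py s7 .15 .3; python3 g.py .4929 -.0109 .1526
```

```text
tcp_pos: [0.5086, -0.1899, 0.2525]
tcp_pos: [0.4894, -0.0033, 0.2523]
tcp_pos: [0.4901, -0.0114, 0.2528]
grip_width: 0.0454
327 px 296 316 198 224 z [0.1644 0.2031 0.2064]
x-mid 0.4892345221419572 ymin -0.036657145040381554 tcp [ 0.4901487  -0.01144833  0.25283418]
rot [ 0.0001  0.0005 -0.0032] tcp [ 0.4902 -0.0118  0.2528] t19.4 j [-0.57  0.26  0.55  2.07 -0.17  0.86 -0.11]
[0.0014 0.0025 0.1002]
```

In the tool's units: 0.003 m is 0.15, 0.001 m is 0.05.

```bash
echo '{"motion":[[0.05, 0.15, 1.5, 0, 0, 0], [0.05, 0.15, 3, 0, 0, 0], [0.05, 0.15, 4, 0, 0, 0], [0.05, 0.15, 4.45, 0, 0, 0], [0.05, 0.15, 4.45, 0, 0, 0]]}' | python3 drive.py|grep -E 'tcp|cont'
echo '{"motion":[[0, 0, 0.2, 0, 0, 0], [0, 0, 0.35, 0, 0, 0], [0, 0, 0.5, 0, 0, 0], [0, 0, 0.5, 0, 0, 0], [0, 0, 0.5, 0, 0, 0]]}' | python3 drive.py|grep -E 'tcp|cont';python3 g.py .4929 -.0109 .1526
```

```text
tcp_pos: [0.4929, -0.0111, 0.1631]
contact_force: [1.3, -0.6, -0.6]
tcp_pos: [0.4935, -0.0098, 0.1541]
contact_force: [0.1, -0.3, -1.8]
rot [ 0.0003 -0.0003 -0.0007] tcp [ 0.4935 -0.0098  0.1541] t20.4 j [-0.48  0.43  0.46  2.13 -0.31  0.65  0.01]
[-0.0012 -0.0004  0.0015]
```

```bash
echo '{"motion":[[-0.05, 0, 0.05, 0, 0, 0], [-0.05, 0, 0.1, 0, 0, 0], [-0.05, 0, 0.1, 0, 0, 0]]}' | python3 drive.py|grep -E 'tcp|cont'
echo '{"motion":[[0, 0, 0, 0, 0, 0], [0, 0, 0, 0, 0, 0], [0, 0, 0, 0, 0, 0]]}' | python3 drive.py .065 | grep -E 'tcp|cont|wid'
echo '{"motion":[[0, 0, -1.5, 0, 0, 0], [0, 0, -3.5, 0, 0, 0], [0, 0, -5, 0, 0, 0], [0, 0, -5, 0, 0, 0]]}' | python3 drive.py .07| grep -E 'tcp|cont|wid'
python3 held.py s8 .085 .12; python3 g.py .649 -.137 .20
```

```text
tcp_pos: [0.4935, -0.011, 0.1525]
contact_force: [-1.6, -0.5, 5.2]
tcp_pos: [0.4933, -0.0108, 0.1519]
contact_force: [0.3, -1.0, 0.1]
grip_width: 0.065
tcp_pos: [0.4954, -0.011, 0.2555]
contact_force: [0.6, 0.1, -0.1]
grip_width: 0.0698
393 px 296 317 222 249 z [0.0877 0.102  0.1066]
x-mid 0.4940487355417957 ymin -0.03556473688715347 tcp [ 0.49541307 -0.01095794  0.25552463]
rot [ 0.0038 -0.0021 -0.0005] tcp [ 0.4943 -0.0107  0.2536] t21.5 j [-0.57  0.26  0.56  2.06 -0.18  0.86 -0.1 ]
[-0.096  0.175  0.054]
```

View pics/s8.png

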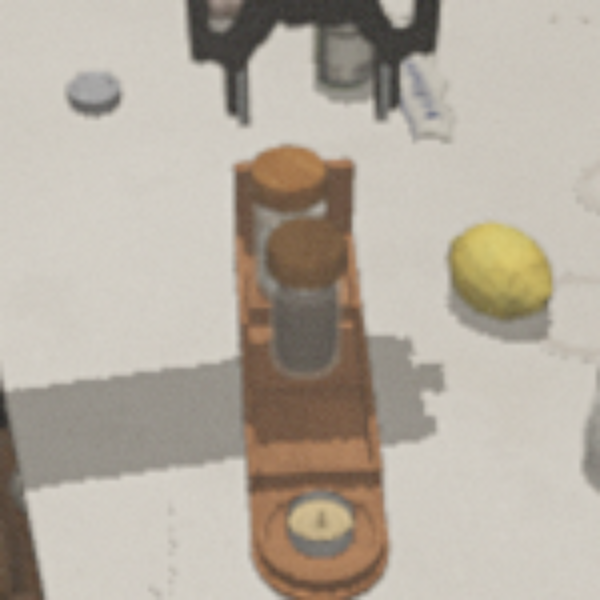

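Jar two stands upright in bay 2, stopper at (305,252) in the crop. Now the shaker.

The manual's scale: shifts go in units of 20 mm and turns go in units of 0.1 rad. Converting my numbers, 0.175 m is 8.75, 0.131 m is 6.55.

```bash
echo '{"motion":[[-1.2, 2.2, 0, 0, 0, 0], [-2.4, 4.4, 0, 0, 0, 0], [-3.6, 6.55, 0, 0, 0, 0], [-4.8, 8.75, 1.5, 0, 0, 0], [-4.8, 8.75, 2.7, 0, 0, 0]]}' | python3 drive.py|grep tcp
echo '{"motion":[[0, 0, 0, 0, 0, 0], [0, 0, 0, 0, 0, 0]]}' | python3 drive.py | grep -E 'tcp|wid';python3 g.py .6495 -.138 .104
python3 - <<'E'
from h import *
p,d=r.grab_frame("side");cv2.imwrite("pics/s9.png",cv2.resize(p[190:330,310:460],None,fx=3.5,fy=3.5))
E
```

```text
tcp_pos: [0.6504, -0.1417, 0.1963]
tcp_pos: [0.6466, -0.1369, 0.1963]
grip_width: 0.0697
rot [-0.0037  0.0002 -0.001 ] tcp [ 0.6466 -0.1369  0.1963] t22.2 j [-0.24  0.61  0.51  1.71 -0.36  0.92  0.23]
[-0.0006  0.0034  0.0923]
```

View pics/s9.png

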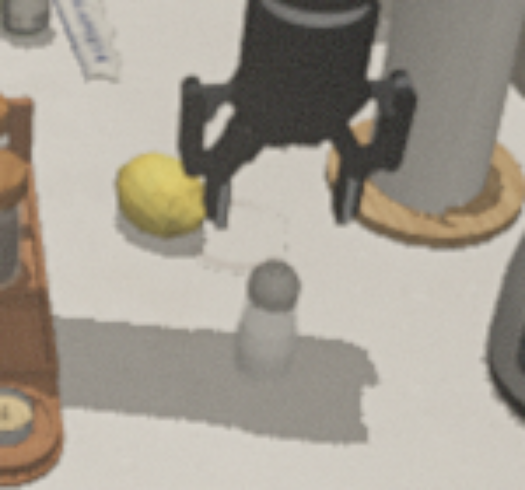

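The tips at (217,222) and (343,218) straddle the shaker at (270,285). I'll go down and grasp the body.

```bash
echo '{"motion":[[0, 0.15, 1.5, 0, 0, 0], [0, 0.15, 3, 0, 0, 0], [0, 0.15, 4.25, 0, 0, 0], [0, 0.15, 4.6, 0, 0, 0], [0, 0.15, 4.6, 0, 0, 0]]}' | python3 drive.py|grep -E 'tcp|cont'
echo '{"motion":[[0, 0, 0, 0, 0, 0], [0, 0, 0, 0, 0, 0], [0, 0, 0, 0, 0, 0], [0, 0, 0, 0, 0, 0], [0, 0, 0, 0, 0, 0]]}' | python3 drive.py .03 35|grep -E 'tcp|cont|wid|grip'
echo '{"motion":[[0, 0, -1.5, 0, 0, 0], [0, 0, -3.5, 0, 0, 0], [0, 0, -5.5, 0, 0, 0], [0, 0, -7, 0, 0, 0], [0, 0, -7, 0, 0, 0]]}' | python3 drive.py|grep -E 'tcp|cont|wid';python3 g.py .4798 -.0816 .25
```

```text
tcp_pos: [0.6505, -0.1369, 0.1064]
contact_force: [0.0, -0.4, -0.5]
tcp_pos: [0.6517, -0.138, 0.1081]
contact_force: [-1.1, 0.9, 5.9]
grip_width: 0.0381
gripper_force: 34.5
tcp_pos: [0.653, -0.139, 0.2521]
contact_force: [1.1, -0.2, -0.6]
grip_width: 0.0378
rot [ 0.0099 -0.0008 -0.0013] tcp [ 0.653  -0.139   0.2521] t23.8 j [-0.26  0.56  0.55  1.66 -0.33  1.01  0.21]
[ 0.0246 -0.1808  0.0003]
```

```bash
echo '{"motion":[[0.3, -2.25, 0, 0, 0, 0], [0.6, -4.5, 0, 0, 0, 0], [0.9, -6.75, 0, 0, 0, 0], [1.2, -9, 0, 0, 0, 0], [1.2, -9, 0, 0, 0, 0]]}' | python3 drive.py|grep tcp
echo '{"motion":[[0, 0, 0, 0, 0, 0], [0, 0, 0, 0, 0, 0], [0, 0, 0, 0, 0, 0]]}' | python3 drive.py | grep -E 'tcp|wid|cont'
python3 g.py .4798 -.0816 .116
python3 - <<'E'
from h import *
p,d=r.grab_frame("side");cv2.imwrite("pics/s10.png",cv2.resize(p[170:320,240:390],None,fx=4,fy=4))
P=cloud("side",d);t=r.get_obs()["tcp_pos"]
m=(np.hypot(P[...,0]-t[0],P[...,1]-t[1])<.05)&(P[...,2]>.14)&(P[...,2]<.18)
q=P[m];v,u=np.nonzero(m);print(len(u),u.min(),u.max(),v.min(),v.max(),np.percentile(q,[2,50,98],axis=0).round(4))
E
```

```text
tcp_pos: [0.471, -0.0798, 0.2442]
tcp_pos: [0.4794, -0.0816, 0.2462]
contact_force: [-0.1, -0.2, -1.0]
grip_width: 0.0385
rot [ 0.0013  0.0005 -0.0011] tcp [ 0.4794 -0.0816  0.2462] t24.6 j [-0.47  0.27  0.6   2.09 -0.2   0.84  0.06]
[0.0002 0.0002 0.1302]
280 295 321 233 251 [[ 0.4576 -0.1053  0.1419]
 [ 0.4734 -0.0996  0.164 ]
 [ 0.4969 -0.0832  0.1794]]
```

View pics/s10.png

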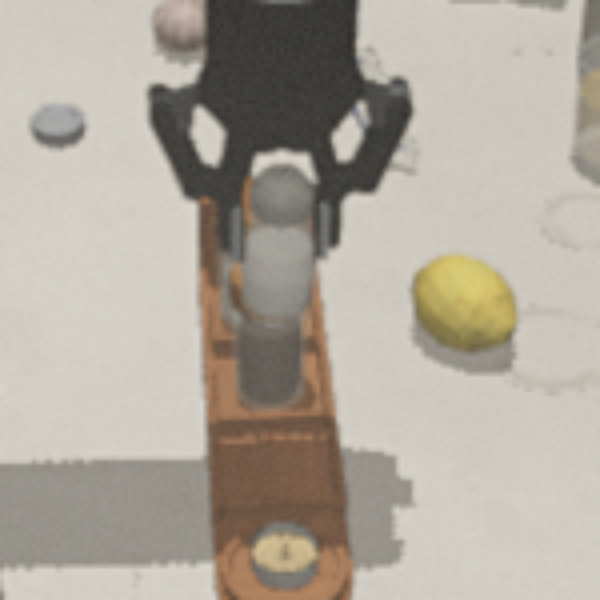

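The shaker is held upright at (278,260) in the crop, over bay 3. Lowering it now.

```bash
echo '{"motion":[[0, 0.05, 2, 0, 0, 0], [0, 0.05, 4, 0, 0, 0], [0, 0.05, 5.25, 0, 0, 0], [0, 0.05, 5.9, 0, 0, 0], [0, 0.05, 5.9, 0, 0, 0]]}' | python3 drive.py|grep -E 'tcp|cont'
echo '{"motion":[[0, 0, 0.15, 0, 0, 0], [0, 0, 0.3, 0, 0, 0], [0, 0, 0.45, 0, 0, 0], [0, 0, 0.45, 0, 0, 0], [0, 0, 0.45, 0, 0, 0]]}' | python3 drive.py|grep -E 'tcp|cont';python3 g.py .4798 -.0816 .116
```

```text
tcp_pos: [0.4788, -0.0817, 0.1266]
contact_force: [0.1, -0.5, -0.9]
tcp_pos: [0.4792, -0.0813, 0.1192]
contact_force: [0.4, -0.2, -0.1]
rot [ 0.0006 -0.0003 -0.0007] tcp [ 0.4792 -0.0813  0.1192] t25.6 j [-0.33  0.49  0.46  2.17 -0.4   0.57  0.24]
[-0.0002  0.0006  0.0032]
```

In the tool's units: 0.003 m is 0.15, 0.002 m is 0.1.

```bash
echo '{"motion":[[0, 0, 0.05, 0, 0, 0], [0, 0, 0.1, 0, 0, 0], [0, 0, 0.15, 0, 0, 0], [0, 0, 0.15, 0, 0, 0]]}' | python3 drive.py|grep -E 'tcp|cont'
echo '{"motion":[[0, 0, 0.05, 0, 0, 0], [0, 0, 0.05, 0, 0, 0]]}' | python3 drive.py|grep -E 'tcp|cont'
```

```text
tcp_pos: [0.4792, -0.0815, 0.1161]
contact_force: [-1.6, 0.3, 4.4]
tcp_pos: [0.4792, -0.0816, 0.1159]
contact_force: [-4.3, 0.3, 17.3]
```

In the tool's units: -0.001 m is -0.05.

```bash
echo '{"motion":[[0, 0, -0.05, 0, 0, 0], [0, 0, -0.05, 0, 0, 0]]}' | python3 drive.py .065| grep -E 'tcp|cont|wid'
echo '{"motion":[[0, 0, 0, 0, 0, 0], [0, 0, 0, 0, 0, 0]]}' | python3 drive.py | grep -E 'tcp|cont|wid'
echo '{"motion":[[0, 0, -1.5, 0, 0, 0], [0, 0, -3.5, 0, 0, 0], [0, 0, -5.5, 0, 0, 0], [0, 0, -7, 0, 0, 0], [0, 0, -7, 0, 0, 0]]}' | python3 drive.py | grep -E 'tcp|cont|wid'
echo '{"motion":[[-2.5, 0, -1, 0, 0, 0], [-5, 0, -2, 0, 0, 0], [-7.5, 0, -2, 0, 0, 0], [-10, 0, -2, 0, 0, 0], [-12.5, 0, -2, 0, 0, 0]]}' | python3 drive.py | grep tcp
echo '{"motion":[[-2.5, 0, 0, 0, 0, 0], [-5, 0, 0, 0, 0, 0], [-5, 0, 0, 0, 0, 0], [-5, 0, 0, 0, 0, 0]]}' | python3 drive.py | grep tcp
cat > fin.py <<'E'
from h import *
I={};C={}
for n in CI: I[n],d=r.grab_frame(n);C[n]=cloud(n,d);cv2.imwrite(f"pics/f_{n}.png",I[n])
y=np.array([.182,.983]);x=np.array([.983,-.182]);o=np.array([.4869,-.0433])
S={"jar1":(.506,.0599,.08,.11),"jar2":(.4929,-.0109,.08,.11),"shaker":(.4798,-.0816,.078,.105),"tea":(.4651,-.1613,.025,.04),"tall":(.5965,.284,.09,.12),"cap":(.416,.305,.007,.02),"lemon":(.627,.015,.04,.065),"garlic":(.5307,.396,.03,.055),"tomato":(.381,-.294,.04,.08)}
for k,(a,b,z0,z1) in S.items():
    for n in C:
        P=C[n].reshape(-1,3);q=P[(np.hypot(P[:,0]-a,P[:,1]-b)<.038)&(P[:,2]>z0)&(P[:,2]<z1)]
        if len(q)<8: print(k,n,"few",len(q));continue
        c,rr=cv2.minEnclosingCircle(np.float32(q[:,:2]));d=np.array(c)-o
        print(k,n,np.round(c,4),"r%.4f ztop %.4f"%(rr,np.percentile(q[:,2],95)),"caddy mm",np.round([1000*d@x,1000*d@y],1))
cv2.imwrite("pics/fin.png",np.hstack([cv2.resize(I["side"][180:340,230:370],(400,457)),cv2.resize(I["top"][215:295,250:400],(400,457))[:, :]]))
E
python3 fin.py
```

```text
tcp_pos: [0.4793, -0.0814, 0.116]
contact_force: [0.1, 0.8, -0.7]
grip_width: 0.0644
tcp_pos: [0.479, -0.0814, 0.1157]
contact_force: [-0.3, -0.5, -0.4]
grip_width: 0.0651
tcp_pos: [0.4811, -0.0818, 0.2595]
contact_force: [0.7, 0.5, -0.5]
grip_width: 0.0647
tcp_pos: [0.434, -0.3215, 0.2953]
tcp_pos: [0.4151, -0.4196, 0.2946]
jar1 side [0.4894 0.0608] r0.0195 ztop 0.1054 caddy mm [-16.5 102.8]
jar1 top [0.5054 0.0668] r0.0302 ztop 0.1083 caddy mm [ -1.8 111.6]
jar2 side [ 0.4718 -0.008 ] r0.0087 ztop 0.1037 caddy mm [-21.3  31.9]
jar2 top [ 0.4946 -0.0104] r0.0246 ztop 0.1078 caddy mm [ 1.6 33.7]
shaker side few 0
shaker top [ 0.48   -0.0801] r0.0171 ztop 0.0995 caddy mm [ -0.1 -37.5]
tea side few 0
tea top [ 0.4677 -0.1606] r0.0320 ztop 0.0336 caddy mm [   2.5 -118.8]
tall side few 0
tall top [0.5977 0.2857] r0.0232 ztop 0.1126 caddy mm [ 49.1 343.6]
cap side [0.4156 0.3031] r0.0237 ztop 0.0163 caddy mm [-133.2  327.6]
cap top [0.4151 0.3089] r0.0242 ztop 0.0180 caddy mm [-134.7  333.2]
lemon side [0.6375 0.0079] r0.0272 ztop 0.0571 caddy mm [138.8  77.8]
lemon top [0.631  0.0176] r0.0366 ztop 0.0600 caddy mm [130.6  86.1]
garlic side few 0
garlic top [0.5311 0.4   ] r0.0253 ztop 0.0460 caddy mm [-37.2 443.8]
tomato side [ 0.38   -0.2954] r0.0372 ztop 0.0600 caddy mm [ -59.2 -267.2]
tomato top [ 0.3816 -0.293 ] r0.0372 ztop 0.0622 caddy mm [ -58.1 -264.6]
```

View pics/fin.png

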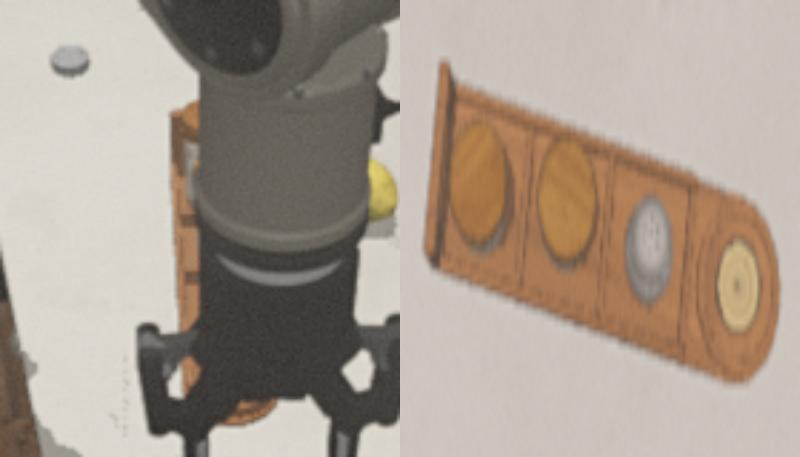

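All four are in place in the top view. I'll check jar one again without the plate's points, then hand in.

```bash
sed -i 's/,.0599,.08,/,.0599,.094,/; s/(.4929,-.0109,.08,/(.4929,-.0109,.094,/' fin.py; python3 fin.py | grep "jar. top"
```

```text
jar1 top [0.502  0.0624] r0.0248 ztop 0.1082 caddy mm [ -4.4 106.6]
jar2 top [ 0.4948 -0.0105] r0.0245 ztop 0.1081 caddy mm [ 1.8 33.6]
```

```bash
python3 -c "
from bench import r
print(r.get_obs()['clock'],r.hand_in())"
```

```text
the job is handed in; nothing more can be done
28.2 None
```

The job is handed in at 28 s of robot time: both stoppered jars, the shaker and the tea light measured within 5 mm of centre (limits 12 and 13 mm), and no bystander or look-alike showed any real movement; the hand-in returned no verdict.

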